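# Check a brake cylinder bore with a collared depth gauge

### The job

Take the orange-handled depth gauge from its blue rest and slide its steel rod down into the bore of the brake cylinder clamped in the red vise until the brass collar stops against the mouth. Draw it right out again, then present it for reading: hold the gauge level, with the tip of its rod over the middle of the white reading plate and about a hand's width (roughly 100 mm) above it, and finish while still holding it there, touching nothing else. Leave the yellow bottle, the cover and the wrench alone.

Things in the scene. Friction and masses are not known exactly. Their poses are not given: they have to be found in the camera images.
- gauge: Loose depth gauge, about 0.16 kg, lying level in the rest, axis 45 mm above the bench; lifts straight up. Origin: centre of its orange handle (90 x 20 x 20 mm), near its balance point, free on both sides. x runs along the gauge to the tip, z up. Along x: handle -45 to 45, brass collar (38 mm diameter) 52 to 60, steel rod (13 mm diameter, round end, black bands) 60 to 145 mm.
- gauge_collar (a point): Centre of the collar's front face (the face that stops on the bore mouth), on the gauge's axis 60 mm ahead of the handle's centre.
- gauge_tip (a point): End of the gauge's rod, on its axis 145 mm ahead of the handle's centre and 85 mm ahead of the collar's front face.
- rest: Blue gauge rest, fixed: base 210 x 70 x 8 mm with two notched supports 12 mm thick, one 36 mm behind its origin (under the handle's end, 48 mm high), one 110 mm ahead (under the rod, 52 mm high). Origin on the bench right below the gauge handle's centre, x towards the gauge's tip.
- cylinder: Aluminium brake cylinder, immovable in the vise. Origin: centre of the bore's mouth, 200 mm above the bench; z points out of the bore, 30 degrees above level; -x to the upper side. Bore 18 mm wide, 125 deep, flared to 26 at the mouth; flat rim 44 mm across stops the collar. Flange 142 wide, 42 high, 16 mm behind the mouth.
- reservoir (a point): Centre of the top of the black cap on the cylinder's white reservoir (58 mm wide, 85 mm long), which begins 28 mm behind the mouth. This point lies 88 mm from the bore's axis on its upper side and 80 mm behind the mouth.
- vise: Red bench vise, fixed, 140 mm high at its jaws and about 300 mm along its screw. Origin on the bench below its middle; its x points the way the bore's mouth faces (horizontally); its screw, with a cross handle 188 mm long, runs along -y. The bore's mouth lies 105 mm along x and 200 mm up.
- plate: White square reading plate, 112 mm wide in a black frame of 130 mm, 6 mm thick, fixed flat on the bench. Origin at the centre of its underside.
- bottle: Bystander: yellow bottle with a red cap, 84 mm diameter, 200 mm high, standing. Origin at the centre of its underside.
- cover: Bystander: brass-coloured cover plate, 120 x 70 x 24 mm, lying flat. Origin at the centre of its underside.
- wrench: Bystander: steel wrench 180 mm long, lying flat.

How it is judged (in metres and radians):
On the way, in this order (a step that is already met when the one before it is completed fails the run):
1. the gauge's rod is in the bore, in line with it, with the collar stopped against the mouth (z of gauge_collar in the frame of cylinder below 0.003 m and distance between gauge_collar and cylinder below 0.007 m and z of gauge_tip in the frame of cylinder below -0.07 m and angle between the x axis of gauge and the z axis of cylinder, either way round below 0.12 rad), for 0.2 s.
2. the rod is drawn right out of the bore (z of gauge_tip in the frame of cylinder above 0.005 m), for 0.1 s.
At the end, for the whole second after the job is handed in: The fingers grip the gauge and nothing else touches it; it is at rest, level within 8 degrees, its tip within 45 mm (horizontally) of the reading plate's centre and 55 to 175 mm above the bench (angle between gauge's own x axis and vertical between 1.4308 and 1.7108 rad and horizontal distance between gauge_tip and plate below 0.045 m and height (world z) of gauge_tip between 0.055 and 0.175 m and height (world z) of gauge above 0.04 m and contact force between gauge and the fingers above 2 N and contact force between gauge and vise below 0.2 N and contact force between gauge and cylinder below 0.2 N and contact force between gauge and rest below 0.2 N and contact force between gauge and plate below 0.2 N and contact force between gauge and bottle below 0.2 N and contact force between gauge and cover below 0.2 N and contact force between gauge and wrench below 0.2 N and linear speed of gauge below 0.03 m/s); the arm keeps its last pose, push and grip.
It fails at once if the bottle is disturbed (moved more than 25 mm) (distance of bottle from where it was at the start of the episode above 0.025 m).
It fails at once if the cover is disturbed (moved more than 25 mm) (distance of cover from where it was at the start of the episode above 0.025 m).
It fails at once if the wrench is disturbed (moved more than 25 mm) (distance of wrench from where it was at the start of the episode above 0.025 m).
It also fails if it takes over 51 s, if anything falls off the work surface, if the arm or the gripper's body presses on something with over 40 N, if the wrist force passes 120 N, or if a joint passes its speed limit or range.

### The arm

A 6-joint arm with a two-finger parallel gripper is mounted at the origin on the work surface. World frame = base frame: x ahead of the robot, y to its left, z up, the work surface at z = 0. Lengths are in mm, angles in rad, forces in N, time in s.
With the tool pointing down it reaches from about 250 to 775 mm from the base axis. Payload 4 kg.
Tool frame: the origin (TCP) lies at the very end of the fingers, on their centre line; the grasp point (between the pads) lies 19 mm behind it (manip.grasp_offset is the distance from the TCP to the grasp point, in mm); z points along the fingers, y is the line along which they close (so a half turn about z gives the same grasp; the last joint's range is limited). The gripper opens to 85 mm and grips with 20 to 120 N. Pads are 22 mm wide; open, the fingers measure 114 mm over their backs; the gripper's body (76 mm by 85 mm) begins 54 mm behind the grasp point. The pads swing forward as they close: fully open they stand 13 mm farther back than shut.
Start: joints at [1.136, 0.087, 1.371, -0, 1.684, -0.103], TCP at [179.169, 520.015, 231.341] pointing down, gripper open.
Joint ranges: [-3.1, 3.1], [-0.76, 2.03], [0.27, 2.55], [-1.08, 4.22], [0.17, 2.65], [-2.57, 2.57]. Speed limits (rad/s): [2.79, 2.79, 3.14, 3.14, 3.14, 3.14].

### API

Orientations are given as a rotation vector (axis times angle).
In Python, from cell import telemetry, camera, camera_params, manip gives the robot as it stands. The module is installed in compiled form; this text tells all that it offers.
- The arm moves only by the tool apply_moves, never from a script. Its argument "rows" is one flat list of numbers, 4 for each row, row after row: the shift along the tool's x, y, z in mm, then the turn about the tool's z in degrees. In form: [dx, dy, dz, turn, dx, dy, dz, turn, ...]. A call has exactly 5 rows; each row shifts and turns the commanded pose from where the row before left it, along the tool's axes as they then stand; what a row does not reach is not made up. A row lasts 1/12 s, in which the tool goes at most 41.7 mm and 7.16 degrees, less where a joint would pass 70% of its speed; a pose out of reach is approached as far as the arm can. A call with a gripper value outside its range is refused whole. "claw" is the finger opening in mm, from 0 to 85.4, set as the call begins (left out, the last holds). The fingers move at their own pace and stop on an object; the grip force is fixed at half the most. Time passes only in rows, so rows that do not move let the fingers close, or fill a call up. It gives the time, the measured TCP pose, the force, the opening and the grip force at its end, in the units of the state.
- telemetry.state(): the state, without advancing time (a new reading comes with each control period).
- camera(name): name is "side" or "top"; returns the picture (384x512x3 uint8, red, green, blue); there is no depth.
- camera_params(name): a dict with "mtx" (3x3 intrinsics, pixels), "rvec" (rotation vector, rad) and "tvec" (3), from world to camera coordinates, as OpenCV has them. Camera axes: x right, y down, z forward; pixel columns grow to the right and rows downward; lengths in mm; the calibration is good to about 2 mm. A picture is of the moment at which its call begins. camera_params takes no time and is no camera call.
- manip.sign_off(): hands the job in; it is judged then, once.
The state is a dict: "t": time; "joint_pos": joint angles; "qvel": joint speeds; "joint_torque": joint torques, N m; "position": TCP position; "orientation": TCP orientation; "force": force on the tool from outside, world axes, zero at the start; "torque": the same for the moment, N m; "width": finger opening in mm; "grasp_force": force on a finger pad.
Only numpy, scipy, OpenCV 4.12 (cv2) and the standard library are available. Lean on these libraries where they do the work, as an engineer would, in place of code of your own. Each camera call takes 0.05 s, during which the arm holds its last target. There are 200 camera calls.

## Working session

There is one attempt and no reset: what is moved stays moved. The work goes in short steps, Python scripts to look and compute and a tool call to move; the robot and the scene stay as the last step left them, time stands still between calls to the robot, and variables do not carry over. Pictures are saved under pics/ and viewed, at most 10 in all, crops included, and the job is handed in when it is done.

Besides the shell and the picture viewer there is one more tool, called after "Call:" as name(argument=value, ...) on one line, values as JSON. apply_moves: Moves the arm, as the interface text tells. Its arguments: {"type":"object","properties":{"rows":{"type":"array","items":{"type":"number"}},"claw":{"type":"number"}},"required":["rows"]}

```bash
mkdir -p pics; python3 - <<'E'
from cell import telemetry,camera,camera_params,manip
import cv2
print(telemetry.state(), manip.grasp_offset)
for n in("side","top"):
    im=camera(n); cv2.imwrite(f"pics/{n}0.png",im[:,:,::-1]); p=camera_params(n); print(n,p)
E
```

```text
{'t': 0.0, 'joint_pos': array([ 1.13588684e+00,  8.79573479e-02,  1.37232271e+00, -2.09471650e-05,
        1.68359740e+00, -1.03079568e-01]), 'qvel': array([-0.00179383, -0.00030644, -0.0011463 ,  0.00044338,  0.00068718,
        0.00132315]), 'joint_torque': array([ 3.78532723e-04, -3.51857865e+01, -3.13273537e+01,  5.06608899e-06,
        1.08954823e-02,  3.49520413e-06]), 'position': array([178.95509356, 519.52140132, 230.10312592]), 'orientation': array([-0.51875542, -3.09786965,  0.00346793]), 'force': array([-0.49342612, -0.35308561, -0.61289465]), 'torque': array([ 0.00346409,  0.01664755, -0.00947007]), 'grasp_force': 0.0, 'width': 85.3061277435371} 18.700000000000003
side {'mtx': array([[478.86369742,   0.        , 247.40970491],
       [  0.        , 478.86369742, 193.89815175],
       [  0.        ,   0.        ,   1.        ]]), 'rvec': array([ 2.03022073, -0.49524489,  0.30344919]), 'tvec': array([-518.03720586,  310.42868402, 1088.8245002 ])}
top {'mtx': array([[374.63073762,   0.        , 255.89766716],
       [  0.        , 374.63073762, 187.1904653 ],
       [  0.        ,   0.        ,   1.        ]]), 'rvec': array([ 2.14462342, -2.20211088,  0.04342825]), 'tvec': array([  63.97451354,  606.20511747, 1291.38043929])}
```

View pics/side0.png

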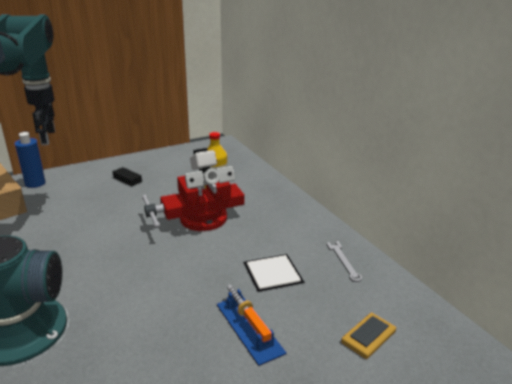

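View pics/top0.png

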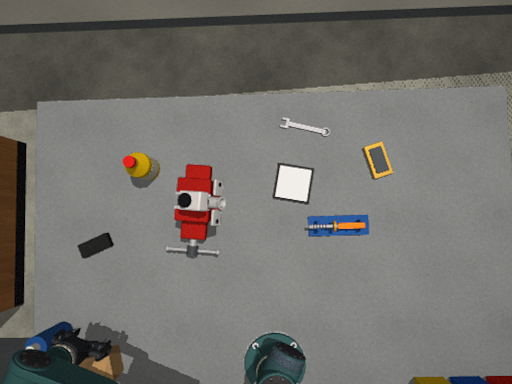

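The side view shows the gauge in its rest, with the handle near (258,322) and the tip near (235,293). The plate is at (273,271) and the cylinder's mouth at about (212,175). The top view shows the gauge at (340,226) pointing left, the plate at (293,183) and the mouth at about (221,203). I'll enlarge these areas to measure them.

```bash
python3 - <<'E'
import cv2,numpy as np
s=cv2.imread("pics/side0.png");t=cv2.imread("pics/top0.png")
def c(im,x,y,w,h,W,H): return cv2.resize(im[y:y+h,x:x+w],(W,H),interpolation=cv2.INTER_CUBIC)
a=np.vstack([np.hstack([c(s,180,145,66,50,396,300),c(t,165,160,66,50,396,300)]),np.hstack([c(s,212,280,80,60,396,300),c(t,300,200,80,60,396,300)])])
cv2.imwrite("pics/crops.png",a)
E
```

```text
(no output)
```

View pics/crops.png

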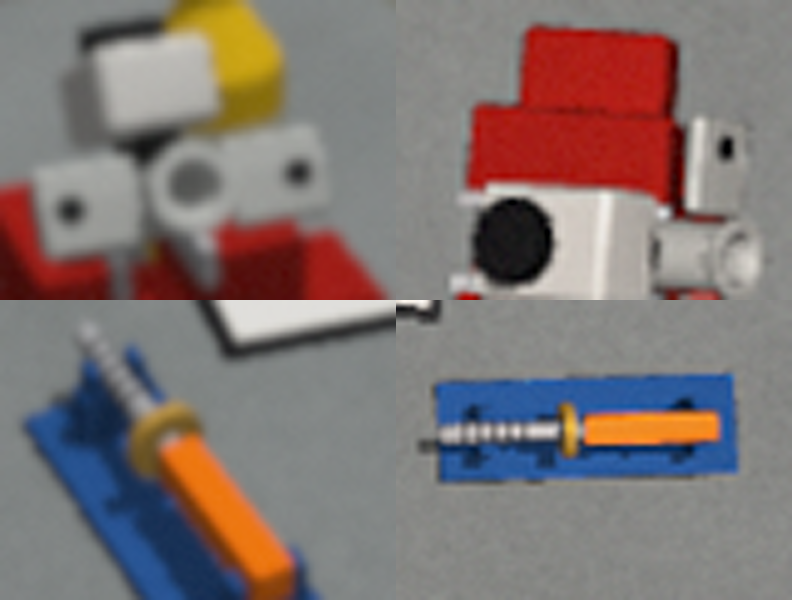

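The crops put the bore mouth at about (212.1,175.2) in the side view and (222.5,202.4) in the top view. The tip is at (229.8,285.6) in the side view and (308.9,226.6) in the top view, and the flange holes and the black cap are also visible. I'll triangulate these next.

```bash
cat > h.py <<'E'
import cv2,numpy as np
from cell import telemetry,camera,camera_params
P={}
for n in("side","top"):
    p=camera_params(n);R=cv2.Rodrigues(p["rvec"])[0];P[n]=(p["mtx"],R,np.array(p["tvec"]).ravel())
def ray(n,uv):
    K,R,t=P[n];d=R.T@np.linalg.solve(K,[uv[0],uv[1],1]);return -R.T@t,d/np.linalg.norm(d)
def plane(n,uv,z):
    o,d=ray(n,uv);return o+d*(z-o[2])/d[2]
def tri(a,b):
    (o1,d1),(o2,d2)=ray("side",a),ray("top",b)
    k=np.linalg.lstsq(np.c_[d1,-d2],o2-o1,rcond=None)[0];p,q=o1+k[0]*d1,o2+k[1]*d2
    return (p+q)/2,np.linalg.norm(p-q)
def proj(n,X):
    K,R,t=P[n];v=K@(R@np.asarray(X,float)+t);return v[:2]/v[2]
def blob(im,lo,hi,roi=None):  # HSV mask, largest blob: centroid, minAreaRect
    m=cv2.inRange(cv2.cvtColor(im,cv2.COLOR_RGB2HSV),lo,hi)
    if roi: k=np.zeros_like(m);x,y,w,h=roi;k[y:y+h,x:x+w]=1;m*=k
    c=max(cv2.findContours(m,cv2.RETR_EXTERNAL,cv2.CHAIN_APPROX_NONE)[0],key=cv2.contourArea)
    M=cv2.moments(c);return np.array([M["m10"]/M["m00"],M["m01"]/M["m00"]]),cv2.minAreaRect(c)
E
python3 - <<'E'
from h import *
np.set_printoptions(precision=1,suppress=True)
s=cv2.imread("pics/side0.png")[:,:,::-1].copy();t=cv2.imread("pics/top0.png")[:,:,::-1].copy()
O=((8,180,120),(18,255,255))
hs,ht=blob(s,*O,(212,280,80,70)),blob(t,*O,(325,210,50,40))
print("handle",hs,ht,*tri(hs[0],ht[0]))
print("tip",*tri((229.8,285.6),(308.9,226.6)))
print("handle ends top z55",plane("top",(365.5,225.2),55),plane("top",(338,225.8),55))
print("collar",*tri((212+166/4.95,280+140/5),(300+174/4.95,200+130/5)))
W=((0,0,215),(180,25,255))
ws,wt=blob(s,*W,(240,245,70,50)),blob(t,*W,(265,155,60,60))
print("plate",ws[0],wt[0],*tri(ws[0],wt[0]),wt[1])
print("mouth",*tri((212.1,175.2),(222.5,202.4)),plane("top",(222.5,202.4),200),plane("side",(212.1,175.2),200))
print("hole+",*tri((229.7,173.6),(220.0,184.6)))
print("cap z236",plane("top",(184.5,200.2),236))
print("holes",plane("side",(229.7,173.6),192),plane("side",(191.6,179.9),192))
E
```

```text
handle (array([257.6, 323.1]), ((257.81292724609375, 323.2469482421875), (37.027069091796875, 8.776008605957031), 53.530765533447266)) (array([350.9, 225.3]), ((351.0, 225.0), (6.0, 26.0), 90.0)) [ 467.8 -270.9   48.4] 0.26748939587353493
tip [ 467.7 -129.6   48.7] 1.619060346972333
handle ends top z55 [ 467.2 -318.3   55. ] [ 467.5 -226.3   55. ]
collar [ 466.3 -217.5   49.4] 1.132709648356983
plate [272.8 271.1] [292.8 183. ] [619.2 -82.2   5.6] 1.6385410205692472 ((292.77301025390625, 183.043701171875), (31.24262237548828, 31.203123092651367), 9.090276718139648)
mouth [550.6 145.4 204.9] 3.0687200746815706 [552.2 145.3 200. ] [553.1 155.  200. ]
hole+ [606.7 152.7 194. ] 0.2937355800219593
cap z236 [560.5 252.9 236. ]
holes [608.3 156.3 192. ] [496.7 168.7 192. ]
```

Call:
apply_moves(rows=[0,0,0,7.1,0,0,0,7.1,0,0,0,7.1,0,0,0,7.1,0,0,0,7.1])

```text
t: 0.52
position: [179.0, 519.7, 230.6]
orientation: [1.447, 2.788, -0.002]
force: [-0.5, -0.9, -0.5]
width: 85.4
grasp_force: 0.0
```

Call:
apply_moves(rows=[0,0,0,7.1,0,0,0,7.1,0,0,0,7.1,0,0,0,7.1,0,0,0,7.1])

```text
t: 0.93
position: [179.0, 519.7, 230.6]
orientation: [2.228, 2.214, -0.002]
force: [0.4, 1.1, 0.6]
width: 85.5
grasp_force: 0.0
```

```bash
cat > st.py <<'E'
from h import *
np.set_printoptions(precision=3,suppress=True)
s=telemetry.state();R=cv2.Rodrigues(s["orientation"])[0]
print("t",s["t"],"pos",s["position"],"xt",R[:,0],"yt",R[:,1],"j",s["joint_pos"],"F",s["force"],"T",s["torque"],"w",s["width"],"g",s["grasp_force"])
E
python3 st.py
```

```text
t 0.9333 pos [179.042 519.717 230.578] xt [ 0.006  1.    -0.001] yt [ 1.    -0.006 -0.001] j [ 1.136  0.088  1.372 -0.     1.684  1.142] F [0.354 1.078 0.552] T [-0.044  0.023 -0.015] w 85.54613466784812 g 0.0
```

Call:
apply_moves(rows=[-39.6,14.4,0,0,-39.6,14.4,0,0,-39.6,14.4,0,0,-39.6,14.4,0,0,-39.6,14.4,0,0])

```text
t: 1.35
position: [250.2, 322.3, 230.6]
orientation: [2.22, 2.222, -0.001]
force: [1.2, -0.6, 0.5]
width: 85.1
grasp_force: 0.0
```

Call:
apply_moves(rows=[-39.6,14.4,0,0,-39.6,14.4,0,0,-39.6,14.4,0,0,-39.6,14.4,0,0,-39.6,14.4,0,0])

```text
t: 1.77
position: [321.3, 126.6, 231.1]
orientation: [2.221, 2.222, 0.001]
force: [1.3, 0.8, 1.3]
width: 85.1
grasp_force: 0.0
```

Call:
apply_moves(rows=[-39.6,14.4,0,0,-39.6,14.4,0,0,-39.6,14.4,0,0,-39.6,14.4,0,0,-39.6,14.4,0,0])

```text
t: 2.18
position: [392.5, -69.5, 231.1]
orientation: [-2.222, -2.22, -0.001]
force: [1.2, 0.6, -1.0]
width: 85.5
grasp_force: 0.0
```

Call:
apply_moves(rows=[-39.6,14.4,0,0,-39.6,14.4,0,0,-39.6,14.4,0,0,-39.6,14.4,20,0,-39.6,14.4,20,0])

```text
t: 2.6
position: [461.8, -258.2, 195.9]
orientation: [2.221, 2.218, 0.001]
force: [1.5, 1.0, -0.3]
width: 85.6
grasp_force: 0.0
```

```bash
python3 st.py; python3 -c "
from h import *
a=camera('top');b=camera('side')
cv2.imwrite('pics/t1.png',a[:,:,::-1])
cv2.imwrite('pics/both1.png',np.hstack([cv2.resize(b[180:360,170:310],(400,514)),cv2.resize(a[150:290,290:400],(400,514))])[:,:,::-1])"
```

```text
t 2.6 pos [ 461.809 -258.228  195.887] xt [ 0.001  1.    -0.001] yt [ 1.    -0.001  0.002] j [-0.617  0.048  1.482  0.     1.609 -0.616] F [ 1.453  0.996 -0.291] T [-0.012 -0.017 -0.002] w 85.61556235280982 g 0.0
```

View pics/both1.png

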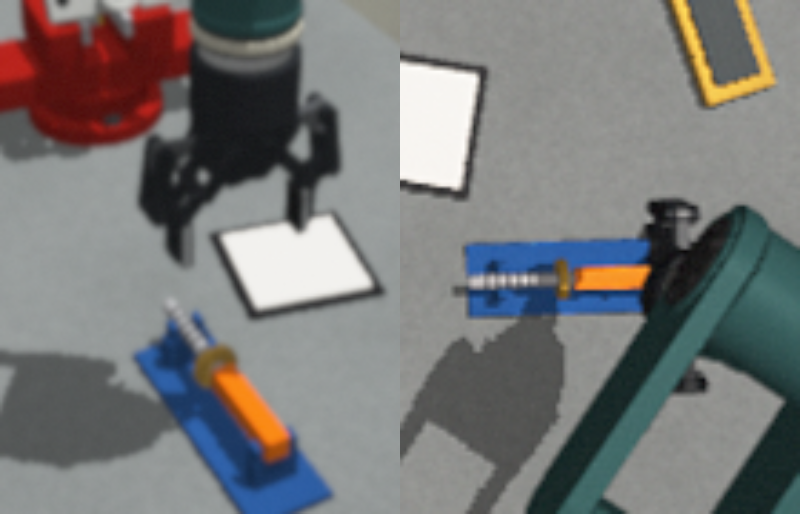

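The gripper stands above the handle with its fingers straddling it. I'll descend and grip.

Call:
apply_moves(rows=[0,0.7,35,0,0,0,35,0,0,0,35,0,0,0,35,0,0,0,25.5,0])

```text
t: 3.12
position: [460.0, -253.8, 26.9]
orientation: [-2.218, -2.219, 0.001]
force: [-0.3, 1.2, 1.0]
width: 85.5
grasp_force: 0.0
```

Call:
apply_moves(rows=[0,0,0,0,0,0,0,0,0,0,0,0,0,0,0,0,0,0,0,0], claw=0)

```text
t: 3.53
position: [463.8, -256.7, 33.0]
orientation: [2.217, 2.217, 0.003]
force: [4.3, 0.6, 4.0]
width: 25.6
grasp_force: 3.9
```

Call:
apply_moves(rows=[0,0,0,0,0,0,0,0,0,0,0,0,0,0,0,0,0,0,0,0])

```text
t: 3.95
position: [466.3, -256.7, 33.7]
orientation: [2.214, 2.215, 0.008]
force: [6.7, 1.7, 0.8]
width: 18.6
grasp_force: 63.6
```

```bash
python3 st.py
```

```text
t 3.95 pos [ 466.283 -256.705   33.7  ] xt [-0.     1.    -0.004] yt [1.    0.    0.011] j [-0.612  0.166  1.69   0.004  1.275 -0.613] F [6.667 1.749 0.778] T [ 0.181 -1.028  0.178] w 18.56431727868271 g 63.59337329864502
```

The rows fell short, so the grip is 15 mm ahead of centre and 8 mm high. I'll regrip at the centre.

Call:
apply_moves(rows=[0,0,0,0,0,0,0,0,0,0,0,0,-7,1,4,0,-7,0,4,0], claw=50)

```text
t: 4.37
position: [462.8, -270.1, 22.0]
orientation: [2.221, 2.221, -0.0]
force: [0.2, -0.6, -0.4]
width: 49.6
grasp_force: 0.0
```

Call:
apply_moves(rows=[0,0,0,0,0,0,0,0,0,0,0,0,0,0,0,0,0,0,0,0])

```text
t: 4.78
position: [462.8, -269.5, 22.1]
orientation: [-2.221, -2.221, -0.0]
force: [-0.6, 0.3, 0.4]
width: 50.3
grasp_force: 0.0
```

```bash
python3 st.py; python3 - <<'E'
from h import *
s=camera('side');O=((8,180,120),(18,255,255))
print(blob(s,*O,(212,280,80,70)))
E
```

```text
t 4.7833 pos [ 462.78  -269.532   22.083] xt [0. 1. 0.] yt [ 1. -0.  0.] j [-0.633  0.193  1.683  0.     1.265 -0.633] F [-0.621  0.314  0.437] T [-0.044  0.005  0.035] w 50.28929565201295 g 0.0
(array([259.61636637, 326.96246246]), ((259.4684143066406, 326.408935546875), (29.14417266845703, 10.974793434143066), 52.4314079284668))
```

Call:
apply_moves(rows=[-1.5,4,-2,0,0,0,0,0,0,0,0,0,0,0,0,0,0,0,0,0])

```text
t: 5.25
position: [466.8, -271.0, 24.1]
orientation: [-2.221, -2.221, -0.0]
force: [0.4, -0.3, 0.4]
width: 50.0
grasp_force: 0.0
```

Call:
apply_moves(rows=[0,0,0,0,0,0,0,0,0,0,0,0,0,0,0,0,0,0,0,0], claw=0)

```text
t: 5.67
position: [466.8, -271.2, 24.1]
orientation: [2.222, 2.221, 0.0]
force: [0.7, 0.3, 0.3]
width: 19.2
grasp_force: 59.0
```

Call:
apply_moves(rows=[0,0,0,0,0,0,0,0,0,0,0,0,0,0,0,0,0,0,0,0])

```text
t: 6.08
position: [466.8, -271.2, 24.2]
orientation: [2.222, 2.221, 0.0]
force: [0.2, -0.6, 0.6]
width: 19.2
grasp_force: 59.0
```

```bash
python3 st.py
```

```text
t 6.0833 pos [ 466.82  -271.184   24.168] xt [ 0.  1. -0.] yt [ 1. -0.  0.] j [-0.631  0.2    1.671  0.     1.271 -0.631] F [ 0.165 -0.605  0.591] T [-0.     0.064 -0.02 ] w 19.15113660667186 g 59.01868522167206
```

Gripped near the centre with 59 N. I'll lift the gauge and move to 40 mm in front of the mouth, turned 5° to match the bore's heading.

Call:
apply_moves(rows=[0,0,-15,0,0,0,-35,0,0,0,-35,0,0,0,-35,0,0,0,-35,0])

```text
t: 6.5
position: [466.0, -270.6, 179.4]
orientation: [-2.22, -2.22, 0.001]
force: [0.3, -0.0, -2.4]
width: 19.0
grasp_force: 60.5
```

Call:
apply_moves(rows=[30,9,0,0,30,9,0,0,30,9,0,0,30,9,0,0,30,9,0,0])

```text
t: 6.92
position: [511.4, -119.7, 178.1]
orientation: [-2.221, -2.22, 0.001]
force: [-0.1, 0.1, -1.6]
width: 19.3
grasp_force: 60.7
```

Call:
apply_moves(rows=[28,8,0,0,28,8,0,0,28,7,0,0,0,0,0,5.2,0,0,0,0])

```text
t: 7.33
position: [534.4, -35.5, 177.9]
orientation: [-2.317, -2.119, 0.002]
force: [0.4, -0.5, -1.6]
width: 19.5
grasp_force: 60.7
```

```bash
python3 st.py; python3 -c "
from h import *
a=camera('top');b=camera('side')
cv2.imwrite('pics/t2.png',a[:,:,::-1]);cv2.imwrite('pics/s2.png',b[:,:,::-1])
cv2.imwrite('pics/both2.png',np.hstack([cv2.resize(b[150:220,180:250],(400,400),interpolation=2),cv2.resize(a[165:235,205:275],(400,400),interpolation=2)])[:,:,::-1])"
```

```text
t 7.3333 pos [534.407 -35.477 177.899] xt [0.089 0.996 0.   ] yt [ 0.996 -0.089 -0.002] j [-0.172  0.073  1.491 -0.     1.579 -0.083] F [ 0.399 -0.516 -1.626] T [-0.108  0.076  0.039] w 19.4558148355125 g 60.68333387374878
```

View pics/both2.png

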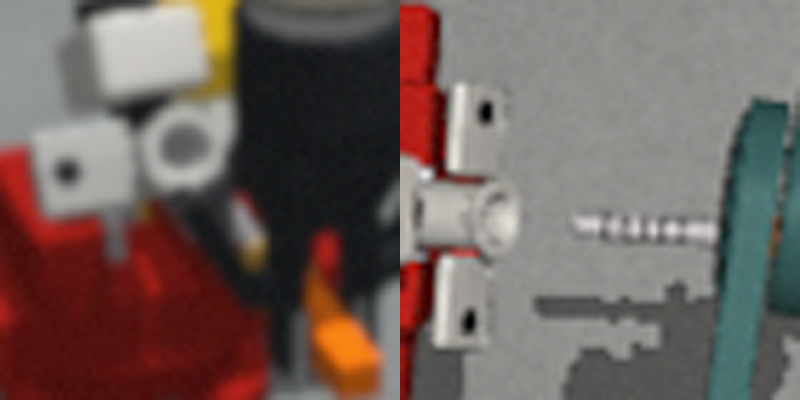

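The top crop shows the rod in line with the bore: tip (235.6,203.9), mouth (222.4,203.0), with matching slopes. In the side crop the tip is at about (221.3,183.7), right of and below the mouth at (212.2,175.2). I'll check the numbers.

```bash
python3 - <<'E'
from h import *
np.set_printoptions(precision=1,suppress=True)
print("tip",*tri((221.3,183.7),(235.3,203.6)), "expect top/side of (547.4,108.5,199)",proj("top",(547.4,108.5,199)),proj("side",(547.4,108.5,199)))
h1,e1=tri((229.7,173.6),(219.8,184.4))
h2,e2=tri((191.6,179.9),(217.0,221.1))
h3,e3=tri((180+66.5/5.714-.4,150+171/5.714-.4),(217.0,221.1))
print("holes",h1,e1,h2,e2,h3,e3)
print("mouth top z200",plane("top",(222.2,202.7),200),"side of M",proj("side",(551.3,147,200)),proj("top",(551.3,147,200)))
d=(h1-h2)[:2];d/=np.linalg.norm(d);print("screw dir",d,"mid",(h1+h2)/2)
E
```

```text
tip [552.3 104.7 196.9] 10.283354212852208 expect top/side of (547.4,108.5,199) [234.7 203.7] [217.2 182.8]
holes [607.2 153.4 193.5] 0.6093659015093159 [495.6 164.  194.4] 1.1308836242157514 [495.2 164.1 195.6] 2.1490817223625633
mouth top z200 [551.3 146.3 200. ] side of M [212.7 176.5] [222.  202.7]
screw dir [ 1.  -0.1] mid [551.4 158.7 193.9]
```

Call:
apply_moves(rows=[12,0,-1.5,0,12,0,0,0,10,0,0,0,6,0,0,0,0,0,0,0])

```text
t: 7.85
position: [538.5, 4.2, 180.6]
orientation: [-2.318, -2.12, -0.001]
force: [-0.2, 0.5, -1.7]
width: 19.1
grasp_force: 60.7
```

```bash
python3 st.py; python3 -c "
from h import *
a=camera('top');b=camera('side')
cv2.imwrite('pics/both3.png',np.hstack([cv2.resize(b[150:220,180:250],(400,400),interpolation=2),cv2.resize(a[165:235,205:275],(400,400),interpolation=2)])[:,:,::-1])"
```

```text
t 7.85 pos [538.469   4.234 180.642] xt [0.089 0.996 0.001] yt [ 0.996 -0.089  0.   ] j [-0.098  0.077  1.482  0.001  1.582 -0.009] F [-0.165  0.454 -1.674] T [-0.029  0.015  0.031] w 19.05555605684293 g 60.661951303482056
```

View pics/both3.png

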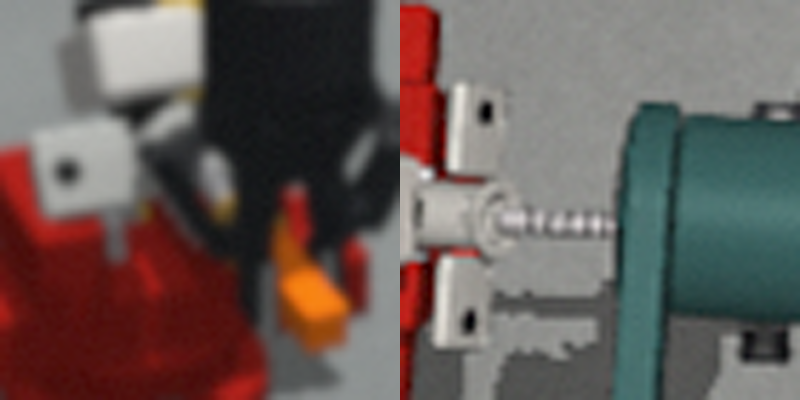

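The top view shows the tip entering the mouth centre at about (500,217) in the crop, with no contact force. I'll begin the seat-and-pivot.

Call:
apply_moves(rows=[4,0,0,0,2.5,0,-5,0,2.5,0,-5,0,1,0,-5,0,0,0,0,0])

```text
t: 8.37
position: [539.0, 10.8, 196.3]
orientation: [2.319, 2.116, -0.006]
force: [-1.5, -4.2, -5.3]
width: 18.8
grasp_force: 60.0
```

```bash
python3 st.py
```

```text
t 8.3667 pos [538.984  10.764 196.337] xt [ 0.091  0.996 -0.005] yt [ 0.996 -0.091 -0.   ] j [-0.082  0.073  1.455 -0.005  1.614  0.009] F [-1.505 -4.244 -5.296] T [-1.249  0.323  0.229] w 18.81299519349948 g 60.02616226673126
```

Call:
apply_moves(rows=[2,0,-5,0,2,0,-5,0,2,0,-5,0,4,0,-4,0,0,0,0,0])

```text
t: 8.78
position: [540.0, 17.9, 216.0]
orientation: [2.319, 2.109, -0.011]
force: [-1.7, -10.8, -4.3]
width: 19.2
grasp_force: 59.5
```

```bash
python3 st.py;  python3 -c "
from h import *
a=camera('top');b=camera('side')
cv2.imwrite('pics/both4.png',np.hstack([cv2.resize(b[145:225,180:260],(400,400),interpolation=2),cv2.resize(a[165:235,205:275],(400,400),interpolation=2)])[:,:,::-1])"
```

```text
t 8.7833 pos [539.968  17.852 215.977] xt [ 0.094  0.995 -0.01 ] yt [ 0.996 -0.094  0.001] j [-0.066  0.069  1.42  -0.01   1.652  0.028] F [ -1.715 -10.802  -4.26 ] T [-2.18   0.377  0.084] w 19.21864980480981 g 59.53475832939148
```

View pics/both4.png

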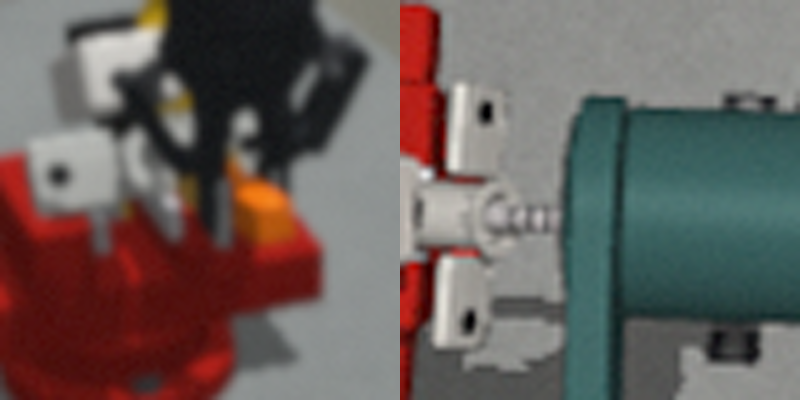

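The tail is rising in the side view: the handle's end is at about (265,205) and the rod is engaged in the mouth. By geometry it has tilted about 17° at 11 mm depth. I'll raise it more before pushing in.

Call:
apply_moves(rows=[0,0,-5,0,0,0,-5,0,2,0,-3,0,4,0,-1,0,0,0,0,0])

```text
t: 9.3
position: [541.0, 27.7, 229.6]
orientation: [2.319, 2.115, -0.001]
force: [0.4, -4.1, -4.7]
width: 19.1
grasp_force: 59.5
```

```bash
cat >> st.py <<'E'
from scipy.optimize import brentq
p=s["position"];h=np.dot(p[:2]-[551,146],[-.0946,-.9955])+.8;v=p[2]+21-201
f=lambda d:np.hypot(h+.866*d,v+.5*d)-145
d=brentq(f,-60,150);print("h,v",h,v,"lat",np.dot(p[:2]-[551,146],[.9955,-.0946]),"d",d,"theta",np.degrees(np.arcsin((v+.5*d)/145)))
E
python3 st.py
```

```text
t 9.3 pos [541.041  27.668 229.647] xt [ 0.092  0.996 -0.002] yt [ 0.996 -0.092  0.001] j [-0.052  0.068  1.394 -0.002  1.678  0.039] F [ 0.422 -4.088 -4.694] T [-1.128  0.061 -0.005] w 19.148775601832213 g 59.52101111412048
h,v 119.54168185086648 49.64737462927158 lat 1.2803879246755467 d 15.676937226397632 theta 23.35669291687175
```

Call:
apply_moves(rows=[3,0,-3,0,4,0,-1,0,4,0,0,0,4,0,1,0,0,0,0,0])

```text
t: 9.72
position: [542.2, 43.9, 231.5]
orientation: [-2.32, -2.118, -0.0]
force: [0.4, -2.6, -5.6]
width: 19.2
grasp_force: 59.6
```

```bash
python3 st.py
```

```text
t 9.7167 pos [542.226  43.933 231.482] xt [0.091 0.996 0.   ] yt [ 0.996 -0.091 -0.   ] j [-0.024  0.074  1.385  0.     1.683  0.067] F [ 0.376 -2.59  -5.552] T [-0.863 -0.059 -0.059] w 19.21814064687956 g 59.5613694190979
h,v 103.23814663217476 51.48164220091516 lat 0.9205674388597448 d 29.682249015634532 theta 27.21935743111633
```

Call:
apply_moves(rows=[6,0,1,0,6,0,2,0,6,0,2,0,6,0,3,0,5,0,2,0])

```text
t: 10.13
position: [544.5, 73.1, 220.8]
orientation: [-2.319, -2.118, 0.001]
force: [0.1, -4.1, -4.8]
width: 19.0
grasp_force: 59.9
```

```bash
python3 st.py
```

```text
t 10.1333 pos [544.521  73.09  220.819] xt [ 0.09   0.996 -0.   ] yt [ 0.996 -0.09  -0.001] j [ 0.03   0.089  1.389 -0.     1.664  0.121] F [ 0.054 -4.071 -4.784] T [-1.148  0.083 -0.045] w 18.990588887251366 g 59.90236043930054
h,v 73.99501350056231 40.81927922282435 lat 0.44716931900314294 d 60.50078487743284 theta 29.34949893812299
```

Nearly in line at 60 mm depth. I'll push the last 25 mm.

Call:
apply_moves(rows=[6,0,3,0,6,0,3,0,5,0,3,0,4,0,2,0,2,0,1,0])

```text
t: 10.55
position: [546.6, 95.9, 208.9]
orientation: [-2.319, -2.118, 0.001]
force: [-0.2, -4.7, -5.5]
width: 19.0
grasp_force: 59.9
```

```bash
python3 st.py
```

```text
t 10.55 pos [546.621  95.867 208.886] xt [ 0.09   0.996 -0.   ] yt [ 0.996 -0.09  -0.001] j [ 0.071  0.104  1.396 -0.     1.642  0.162] F [-0.163 -4.745 -5.451] T [-1.361  0.081  0.045] w 18.976377616727756 g 59.87382352352142
h,v 51.121816185849724 28.88613759238504 lat 0.38347246231273757 d 86.28501871340262 theta 29.785166743623087
```

Call:
apply_moves(rows=[2,0,1,0,2,0,1,0,2,0,1.5,0,0,0,0,0,0,0,0,0])

```text
t: 10.97
position: [546.9, 97.8, 208.3]
orientation: [2.319, 2.112, -0.007]
force: [-5.3, -14.0, 2.5]
width: 19.0
grasp_force: 60.8
```

```bash
python3 st.py
```

```text
t 10.9667 pos [546.927  97.777 208.33 ] xt [ 0.093  0.996 -0.007] yt [ 0.996 -0.093  0.001] j [ 0.079  0.106  1.396 -0.007  1.64   0.172] F [ -5.274 -14.036   2.508] T [-2.49   0.922  0.127] w 18.96229256464098 g 60.80061972141266
h,v 49.19123858156366 28.329821064755777 lat 0.507662243320059 d 88.23615595875386 theta 29.976230628690946
```

Call:
apply_moves(rows=[2,0,1,0,1,0,0.5,0,0,0,0,0,0,0,0,0,0,0,0,0])

```text
t: 11.38
position: [546.9, 98.0, 208.5]
orientation: [2.318, 2.107, -0.012]
force: [-8.5, -19.6, 8.0]
width: 19.5
grasp_force: 61.7
```

```bash
python3 st.py; python3 -c "
from h import *
a=camera('top');b=camera('side')
cv2.imwrite('pics/both5.png',np.hstack([cv2.resize(b[145:225,180:260],(400,400),interpolation=2),cv2.resize(a[165:235,205:275],(400,400),interpolation=2)])[:,:,::-1])"
```

```text
t 11.3833 pos [546.885  97.976 208.501] xt [ 0.096  0.995 -0.012] yt [ 0.995 -0.096  0.001] j [ 0.082  0.106  1.395 -0.012  1.641  0.177] F [ -8.486 -19.616   7.959] T [-3.598  1.527  0.187] w 19.45769374845981 g 61.656373143196106
h,v 48.99705090756261 28.50131673814323 lat 0.4466137162662836 d 88.31847526360944 theta 30.07328357212649
```

View pics/both5.png

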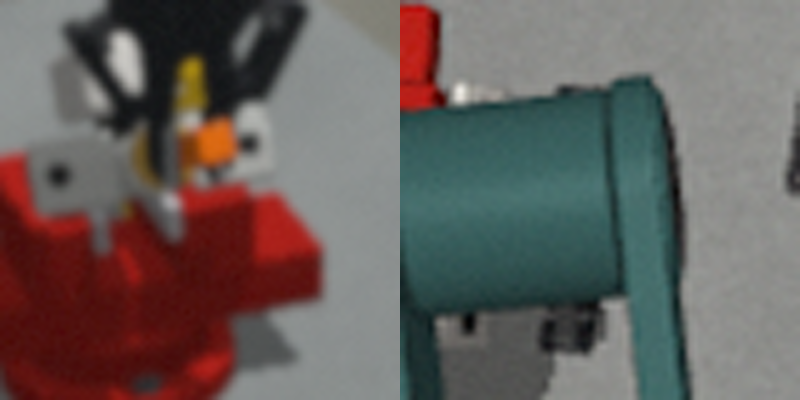

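The brass collar sits on the rim (about (150,165) in the crop) and is hard-stopped at 20 N. I'll draw it out along the bore's axis.

Call:
apply_moves(rows=[-8,0,-4.5,0,-13,0,-7.5,0,-13,0,-7.5,0,-13,0,-7.5,0,-13,0,-7.5,0])

```text
t: 11.9
position: [542.3, 43.9, 240.1]
orientation: [-2.319, -2.119, -0.002]
force: [0.3, 0.1, -5.4]
width: 19.2
grasp_force: 59.8
```

```bash
python3 st.py
```

```text
t 11.9 pos [542.335  43.851 240.069] xt [0.09  0.996 0.001] yt [ 0.996 -0.09   0.001] j [-0.024  0.072  1.37   0.001  1.699  0.066] F [ 0.295  0.06  -5.432] T [-0.393 -0.023 -0.026] w 19.22692914521451 g 59.805116057395935
h,v 103.30871030154944 60.06885725741222 lat 1.0371686915161844 d 25.497700013365886 theta 30.1450671729772
```

Call:
apply_moves(rows=[-13,0,-7.5,0,-13,0,-7.5,0,-13,0,-7.5,0,-13,0,-7.5,0,-13,0,-7.5,0])

```text
t: 12.32
position: [536.4, -21.5, 277.9]
orientation: [2.32, 2.118, 0.002]
force: [-0.5, 0.3, -2.0]
width: 18.8
grasp_force: 60.0
```

```bash
python3 st.py
```

```text
t 12.3167 pos [536.37  -21.508 277.932] xt [0.091 0.996 0.   ] yt [ 0.996 -0.091  0.001] j [-0.146  0.052  1.316  0.     1.772 -0.055] F [-0.535  0.296 -1.958] T [-0.057 -0.028  0.036] w 18.786108451586884 g 60.042879581451416
h,v 168.93777951824435 97.93216782125268 lat 1.2815910510111166 d -50.27200246901802 theta 30.135224832127655
```

It is clear of the bore. I'll level the gauge by setting it back into its rest, where the front support will push the rod up.

Call:
apply_moves(rows=[0,0,0,-5.2,-25,-7,0,0,-25,-7,0,0,-25,-7,0,0,-25,-7,0,0])

```text
t: 12.73
position: [507.9, -121.8, 277.2]
orientation: [2.221, 2.221, 0.001]
force: [0.5, 0.2, -1.5]
width: 18.8
grasp_force: 60.2
```

Call:
apply_moves(rows=[-25,-7,20,0,-25,-7,25,0,-25,-7,25,0,-25,-7,25,0,-25,-7,25,0])

```text
t: 13.15
position: [472.7, -247.1, 156.2]
orientation: [2.221, 2.22, 0.001]
force: [0.2, -0.2, -2.7]
width: 19.0
grasp_force: 60.3
```

Call:
apply_moves(rows=[-25,-7,15,0,0,0,0,0,0,0,0,0,0,0,0,0,0,0,0,0])

```text
t: 13.57
position: [467.2, -270.1, 143.2]
orientation: [2.219, 2.22, 0.002]
force: [0.4, 0.5, -1.5]
width: 19.2
grasp_force: 60.2
```

```bash
python3 st.py|head -1
```

```text
t 13.5667 pos [ 467.244 -270.141  143.215] xt [-0.001  1.    -0.001] yt [1.    0.001 0.003] j [-0.63   0.096  1.536  0.001  1.506 -0.63 ] F [ 0.414  0.461 -1.498] T [ 0.009 -0.013 -0.031] w 19.173471060413636 g 60.165889263153076Traceback (most recent call last):
  File "st.py", line 8, in <module>
    d=brentq(f,-60,150);print("h,v",h,v,"lat",np.dot(p[:2]-[551,146],[.9955,-.0946]),"d",d,"theta",np.degrees(np.arcsin((v+.5*d)/145)))
    r = _zeros._brentq(f, a, b, xtol, rtol, maxiter, args, full_output, disp)
ValueError: f(a) and f(b) must have different signs
```

Call:
apply_moves(rows=[-1,-0.4,25,0,0,0,20,0,0,0,10,0,0,0,10,0,0,0,10,0])

```text
t: 13.98
position: [467.5, -271.4, 68.3]
orientation: [2.218, 2.22, 0.002]
force: [-0.3, -0.2, 4.1]
width: 19.0
grasp_force: 59.5
```

Call:
apply_moves(rows=[0,0,10,0,0,0,8,0,0,0,8,0,0,0,0,0,0,0,0,0])

```text
t: 14.4
position: [465.8, -270.9, 40.1]
orientation: [-2.221, -2.22, -0.001]
force: [-0.2, 0.9, 0.4]
width: 19.2
grasp_force: 58.5
```

Call:
apply_moves(rows=[0,0,6,0,0,0,6,0,0,0,4,0,0,0,2,0,0,0,0,0])

```text
t: 14.82
position: [466.6, -272.1, 25.4]
orientation: [2.22, 2.22, -0.0]
force: [-4.2, 0.2, 15.3]
width: 19.2
grasp_force: 60.5
```

```bash
python3 st.py 2>/dev/null|head -1; python3 -c "
from h import *
a=camera('top');b=camera('side')
cv2.imwrite('pics/both6.png',np.hstack([cv2.resize(b[260:350,205:295],(400,400),interpolation=2),cv2.resize(a[190:260,300:370],(400,400),interpolation=2)])[:,:,::-1])"
```

```text
t 14.8167 pos [ 466.601 -272.091   25.411] xt [ 0.     1.    -0.002] yt [ 1.    -0.     0.002] j [-0.633  0.197  1.671 -0.001  1.271 -0.632] F [-4.24   0.241 15.259] T [0.634 0.608 0.085] w 19.17433600187617 g 60.522857308387756
```

View pics/both6.png

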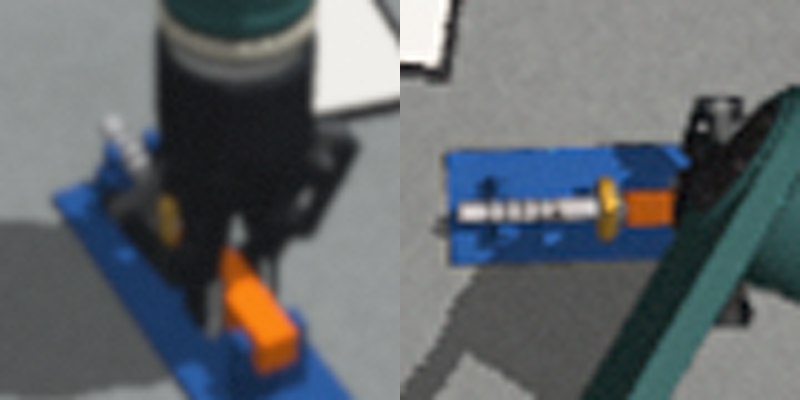

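Gauge is back in both notches: tip at about (310,227) in the top view, 15 N seating load. I'll release and regrip so it sits truly level.

Call:
apply_moves(rows=[0,0,0,0,0,0,0,0,0,0,0,0,0,0,-1,0,0,0,0,0], claw=35)

```text
t: 15.33
position: [465.5, -270.8, 22.8]
orientation: [-2.22, -2.22, 0.0]
force: [0.4, 0.7, -0.3]
width: 34.9
grasp_force: 0.0
```

Call:
apply_moves(rows=[0,0,0,0,0,0,0,0,0,0,0,0,0,0,0,0,0,0,0,0], claw=0)

```text
t: 15.75
position: [466.4, -271.1, 23.5]
orientation: [2.221, 2.221, 0.001]
force: [3.3, -0.4, -1.5]
width: 19.1
grasp_force: 61.2
```

Call:
apply_moves(rows=[0,0,0,0,0,0,0,0,0,0,0,0,0,0,0,0,0,0,0,0])

```text
t: 16.17
position: [466.4, -271.1, 23.5]
orientation: [2.221, 2.221, 0.001]
force: [5.1, 0.5, -3.2]
width: 19.2
grasp_force: 61.0
```

Call:
apply_moves(rows=[0,0,-15,0,0,0,-25,0,0,0,-25,0,0,0,-25,0,0,0,0,0])

```text
t: 16.58
position: [467.3, -273.2, 119.2]
orientation: [2.217, 2.215, -0.0]
force: [1.3, -1.8, -1.1]
width: 19.3
grasp_force: 62.0
```

```bash
python3 st.py 2>/dev/null|head -1
```

```text
t 16.5833 pos [ 467.343 -273.233  119.249] xt [ 0.001  1.    -0.006] yt [ 1.    -0.001  0.006] j [-0.633  0.112  1.569 -0.002  1.453 -0.632] F [ 1.269 -1.82  -1.116] T [-0.066 -0.033  0.012] w 19.26299420627591 g 61.99094295501709
```

Call:
apply_moves(rows=[6,19,0,0,6,19,0,0,6,19,0,0,6,19,0,0,6,19,0,0])

```text
t: 17.0
position: [559.8, -240.8, 111.5]
orientation: [-2.219, -2.217, 0.004]
force: [0.0, -0.8, -0.9]
width: 18.7
grasp_force: 62.0
```

Call:
apply_moves(rows=[6,19,0,0,6,19,0,0,6,19,10,0,0,0,12,0,0,0,12,0])

```text
t: 17.42
position: [617.0, -222.8, 77.0]
orientation: [-2.218, -2.22, 0.004]
force: [-1.0, -0.5, -1.3]
width: 18.7
grasp_force: 62.0
```

Call:
apply_moves(rows=[0,0,0,0,0,0,0,0,0,0,0,0,0,0,0,0,0,0,0,0])

```text
t: 17.83
position: [618.0, -223.8, 80.8]
orientation: [2.221, 2.219, 0.001]
force: [-0.6, 0.2, -1.3]
width: 19.5
grasp_force: 62.0
```

```bash
python3 st.py 2>/dev/null|head -1; python3 -c "
from h import *
a=camera('top');b=camera('side')
cv2.imwrite('pics/both7.png',np.hstack([cv2.resize(b[180:320,210:350],(400,400),interpolation=2),cv2.resize(a[140:240,265:365],(400,400),interpolation=2)])[:,:,::-1])
print(proj('top',(619,-82,106)),proj('side',(619,-82,106)))"
```

```text
t 17.8333 pos [ 618.017 -223.829   80.833] xt [ 0.001  1.    -0.001] yt [ 1.    -0.001  0.002] j [-0.434  0.39   1.305 -0.     1.444 -0.433] F [-0.645  0.164 -1.329] T [-0.037 -0.074 -0.057] w 19.540855499519918 g 61.962279081344604
[294.75639238 180.91469359] [274.31535705 239.8506478 ]
```

View pics/both7.png

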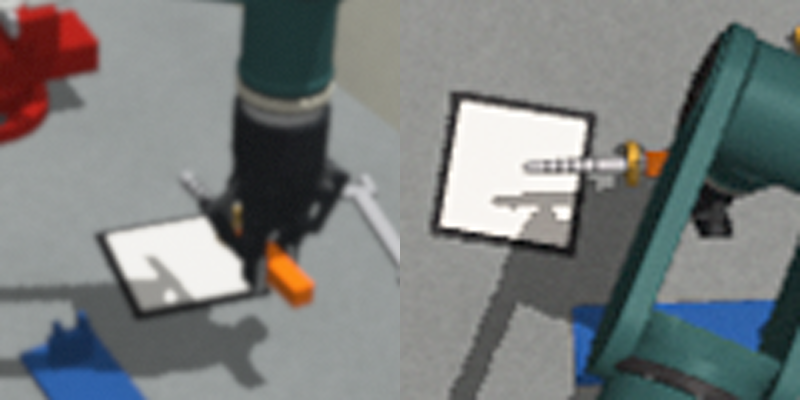

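The tip is at (296.0,181.3) in the top view, just right of the plate's centre, and (274.2,242.1) in the side view. I'll check its height and level.

```bash
python3 - <<'E'
from h import *
print("tip",*tri((274.2,242.1),(296.0,181.3)))
print("tail top edge centre expected px if level", proj("side",(618,-271,112)),"seen",210+302/2.857,180+278/2.857)
E
```

```text
tip [617.29858255 -85.99224012 102.08855307] 1.440645903180438
tail top edge centre expected px if level [316.66530841 280.18985628] seen 315.70528526426324 277.30486524326216
```

The tip is 102 mm up, level with the grip point, and 4 mm from the plate's centre. I'll hand it in.

```bash
python3 -c "
from cell import manip
print(manip.sign_off())"
```

```text
the job is handed in; nothing more can be done
None
```

I seated the gauge in the bore to its collar and drew it right out. I handed the job in with it held level over the plate, its tip about 102 mm above the bench and 4 mm from the centre; the sign-off returned no verdict.

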